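# Clear a drilled offcut from the jig into the scrap bin

### The job

Swing the end gate of the drilling jig open, then slide the drilled offcut out along the jig's channel and off the table edge so that it drops into the scrap bin standing below. Slide it all the way with a light fingertip press on its top (not from behind), do not lift it out of the channel, and never press it harder than about 15 N because the board cracks; leave everything else on the table where it is.

Things in the scene. Friction and masses are not known exactly. Their poses are not given: they have to be found in the camera images.
- jig: Drilling jig fixed on a thin black mat: base 230 mm long (x) by 128 mm, two plywood rails and a rear fence around a channel 64 mm wide along x. Origin under its middle, 3 mm over the table; +x to the outlet. In its frame: rail and fence tops at z 26 mm, fence x -115 to -85, rails |y| 32 to 64, x -115 to 115. The floor, z 20 to x = +10, rides on springs and gives under a press, about 12 N per mm.
- outlet (a point): Middle of the channel's outlet end, level with the rail tops (jig frame 115, 0, 26 mm). It overhangs the far edge of the table, above the bin. From x = 10 mm to here the floor is an aluminium apron whose slope is set by hand and not measured: at the outlet it lies anywhere from 3 to 15 mm lower than the rear floor, so feel the press on the way (5 to 12 N drags the offcut).
- gate_pin (a point): Axis of the gate's hinge pin, 16 mm below the gate's top (jig frame 123, -48, 29 mm).
- gate (a joint): End gate, an upright plywood board across the outlet on a vertical pin at its right end (seen from the robot): 0 rad shut, grows to 1.75 as its free end swings outwards, away from the robot, over the bin. Stays where left; about 1 N at the free end moves it. Clear of the channel beyond 1.2 rad. Board 8 mm thick, 44 mm high (jig frame z 1 to 45), 108 mm long from the pin.
- gate_tip (a point): Top of the gate's free end (a 16 mm thick end block), 103 mm from the hinge pin, 45 mm above the jig's origin.
- offcut: The drilled board to be scrapped: 90 x 60 x 6 mm, about 60 g, brown wood with two rows of four dark holes (flat). Lies in the channel close to the rear fence, top flush with rails and fence, so its sides and rear end cannot be reached. Origin at the centre of its underside, x along the channel to the outlet. Tips off once its centre is past the outlet and the fingers leave its rear half.
- bin: Open grey scrap bin on a blue stool below the jig's outlet, tucked a little under the table edge: 250 x 280 mm, 110 mm deep, 5 mm walls. Origin at the centre of its underside, 170 mm below the table top; rim 60 mm below the table top.
- perfboard: Bystander: green circuit board, 70 x 50 x 4 mm, left of the jig. Origin at the centre of its underside.
- tape: Bystander: paper tape roll lying flat, 52 mm across, 20 mm high, left of the jig. Origin at the centre of its underside.
- bracket: Bystander: printed U bracket, 50 x 40 x 30 mm, right of the jig. Origin at the centre of its underside.
- cell: Bystander: small battery standing upright, 18 mm across, 36 mm high, right of the jig. Origin at the centre of its underside.
- driver: Bystander: screwdriver, 180 mm long, lying on the table far to one side. Origin near its middle, underneath.
- phone: Bystander: phone, 150 x 74 x 9 mm, lying far to one side. Origin at the centre of its underside.
- ventbox: Bystander: plywood box with vent holes, 130 x 120 x 110 mm, far to one side. Origin at the centre of its underside.
There are look-alikes about, which are no part of the job. Of the things that look like the offcut, the middle-sized one is meant.

How it is judged:
By the outcome, as a careful person would: the job done as asked, in the order asked, and still so for the second after the job is handed in, with the robot touching nothing.
It also fails if it takes over 67 s, if anything falls off the work surface, if the arm or the gripper's body presses on something with over 40 N, if the wrist force passes 120 N, or if a joint passes its speed limit or range.

### The arm

A 6-joint arm with a two-finger parallel gripper is mounted at the origin on the work surface. World frame = base frame: x ahead of the robot, y to its left, z up, the work surface at z = 0. Lengths are in mm, angles in rad, forces in N, time in s.
With the tool pointing down it reaches from about 400 to 925 mm from the base axis. Payload 3.4 kg.
Tool frame: the origin (TCP) lies midway between the tips of the shut fingers; the grasp point (between the pads) lies 19 mm behind it; z points along the fingers, y is the line along which they close (so a half turn about z gives the same grasp; the last joint's range is limited). The gripper opens to 85 mm and grips with 20 to 120 N. Pads are 22 mm wide; open, the fingers measure 114 mm over their backs; the gripper's body (76 mm by 85 mm) begins 54 mm behind the grasp point. The pads swing forward as they close: fully open they stand 13 mm farther back than shut.
Start: joints at [-0.073, 0.307, 1.506, -0, 1.328, -0.073], TCP at [575.005, -0.025, 197.705] pointing down, gripper open.
Joint ranges: [-3.12, 3.12], [-1.05, 2.28], [0.14, 2.33], [-1.42, 4.57], [0.1, 2.73], [-2.68, 2.68]. Speed limits (rad/s): [2.57, 2.57, 3.14, 3.14, 3.14, 3.14].

### API

Orientations are given as a rotation vector (axis times angle).
In Python, from station import r gives the robot as it stands.
- The arm moves only by the shell command python3 -m creep 'ROWS' [FORCE]. ROWS is JSON, a list of rows, each an object of numbers: "x", "y", "z": the shift along the tool's x, y, z in cm; "spin": the turn about the tool's z in degrees; "claw": the opening in per cent of the stroke, from 0 (shut) to 100 (fully open). In form: [{"x": .., "y": .., "z": .., "spin": .., "claw": ..}, ...]. A call has 1 to 12 rows; each row shifts and turns the commanded pose from where the row before left it, along the tool's axes as they then stand; what a row does not reach is not made up. A row lasts 1/10 s, in which the tool goes at most 50 mm and 8.59 degrees, less where a joint would pass 70% of its speed; a pose out of reach is approached as far as the arm can. A call is refused whole if a number of a shift passes 5 or a number of a turn 8.59, either way. A call with a gripper value outside its range is refused whole. The fingers move at their own pace and stop on an object; FORCE is the grip in N (left out, the last holds). Time passes only in rows, so rows that do not move let the fingers close. It gives the time, the measured TCP pose, the force, the opening and the grip force at its end, in the units of the state.
- r.sense(): the state, without advancing time (a new reading comes with each control period).
- r.camera(name): name is "scene" or "side" or "wrist"; returns a dict with "img" (384x512x3 uint8, red, green, blue), "camera_matrix" (3x3 intrinsics, pixels), "extrinsics" (4x4, takes a point from camera to world coordinates). Camera axes: x right, y up, looking along -z (the intrinsics and any distortion apply to the point x, -y, -z); pixel columns grow to the right and rows downward; lengths in mm; the calibration is good to about 2 mm. A picture is of the moment at which its call begins. There is no depth.
- r.hand_in(): hands the job in; it is judged then, once.
Trained networks look in a picture, given as the dict that the camera call returned (one of the last four; its "shot" number tells which), for a name from the list of things; names that differ only in an ending like _2 or _b are one class to them, and where a whole thing is asked for, a point or a joint stands for the part that bears it (a point fixed in the world has none). Each returns a list of dicts, best first, with "conf" (0 to 1); they miss things now and then, are a little off and sometimes report something else, mostly with a low value. They report only what shows in the picture. A call takes as long as a camera call. They do not tell look-alikes from the thing itself.
- r.search_frame(picture, query): "uv" ([column, row] in pixels, amid what is visible of it).
- r.regions_of(picture, query): "region" (384x512 bool, what is visible of it) and "uv" ([column, row] in pixels, amid what is visible of it).
- r.landmark_of(picture, query): "uv" ([column, row] in pixels: a listed point, or the origin of a listed thing).
The state is a dict: "t": time; "joint_pos": joint angles; "joint_velocities": joint speeds; "effort": joint torques, N m; "position": TCP position; "eef_rot": TCP orientation; "ft_force": force on the tool from outside, world axes, zero at the start; "ft_torque": the same for the moment, N m; "gripper_width": finger opening in mm; "gripper_force": force on a finger pad.
Only numpy, scipy, OpenCV 4.12 (cv2) and the standard library are available. Lean on these libraries where they do the work, as an engineer would, in place of code of your own. Each camera call takes 0.05 s, during which the arm holds its last target. There are 200 camera calls.

## Working session

There is one attempt and no reset: what is moved stays moved. The work goes in short steps, Python scripts to look and compute and a shell command to move; the robot and the scene stay as the last step left them, time stands still between calls to the robot, and variables do not carry over. Pictures are saved under pics/ and viewed, at most 10 in all, crops included, and the job is handed in when it is done.

```bash
mkdir -p pics; ls
python3 - <<'E'
from station import r
import cv2,numpy as np
s=r.sense();print(s['t'],s['position'],s['eef_rot'],s['ft_force'],s['gripper_width'])
ims=[]
for n in("scene","side"):
    p=r.camera(n);ims.append(p['img']);print(n,p['camera_matrix'],p['extrinsics'])
    for q in("offcut","outlet","gate_pin","gate_tip","jig","bin"):
        print(q,[(np.round(d['uv']).tolist(),round(d['conf'],2)) for d in r.landmark_of(p,q)][:4])
    print([(np.round(d['uv']).tolist(),round(d['conf'],2)) for d in r.search_frame(p,'offcut')])
    cv2.imwrite(f'pics/{n}1.png',cv2.resize(p['img'][...,::-1],(768,576)))
E
```

```text
pics
0.0 [5.74224238e+02 3.65587739e-02 1.96778728e+02] [-2.22030700e+00 -2.22036809e+00  2.10876211e-03] [-0.20134561  0.44169163 -0.08110921] 85.64462838220366
scene [[415.46248279   0.         250.47586688]
 [  0.         415.46248279 189.45073552]
 [  0.           0.           1.        ]] [[-8.51195843e-01 -4.30281892e-01  3.00538068e-01  8.55783080e+02]
 [ 5.24847619e-01 -6.98682823e-01  4.86186476e-01  6.22406361e+02]
 [ 7.83548650e-04  5.71576597e-01  8.20548341e-01  9.85991729e+02]
 [ 0.00000000e+00  0.00000000e+00  0.00000000e+00  1.00000000e+00]]
offcut [([238.0, 162.0], 0.98), ([266.0, 105.0], 0.76), ([312.0, 256.0], 0.72)]
outlet [([196.0, 183.0], 0.88), ([225.0, 123.0], 0.71), ([376.0, 328.0], 0.37)]
gate_pin [([186.0, 177.0], 0.91)]
gate_tip [([203.0, 198.0], 0.46)]
jig [([231.0, 171.0], 0.62)]
bin [([187.0, 231.0], 0.97)]
[([239.0, 164.0], 0.92), ([315.0, 255.0], 0.71), ([268.0, 105.0], 0.7)]
side [[477.75493162   0.         261.49716785]
 [  0.         477.75493162 188.2220426 ]
 [  0.           0.           1.        ]] [[ 7.47018089e-01  4.14773343e-01 -5.19545041e-01 -4.03174812e+02]
 [-6.64746999e-01  4.55819695e-01 -5.91895120e-01 -1.03778205e+03]
 [-8.68345554e-03  7.87522368e-01  6.16224892e-01  1.06793696e+03]
 [ 0.00000000e+00  0.00000000e+00  0.00000000e+00  1.00000000e+00]]
offcut [([264.0, 189.0], 0.62), ([207.0, 158.0], 0.56), ([254.0, 250.0], 0.46)]
outlet [([292.0, 173.0], 0.88)]
gate_pin [([302.0, 175.0], 0.6)]
gate_tip [([283.0, 162.0], 0.73)]
jig [([271.0, 186.0], 0.56), ([242.0, 169.0], 0.29)]
bin [([303.0, 202.0], 0.97)]
[([204.0, 156.0], 0.86), ([262.0, 189.0], 0.69), ([254.0, 248.0], 0.69)]
```

View pics/scene1.png

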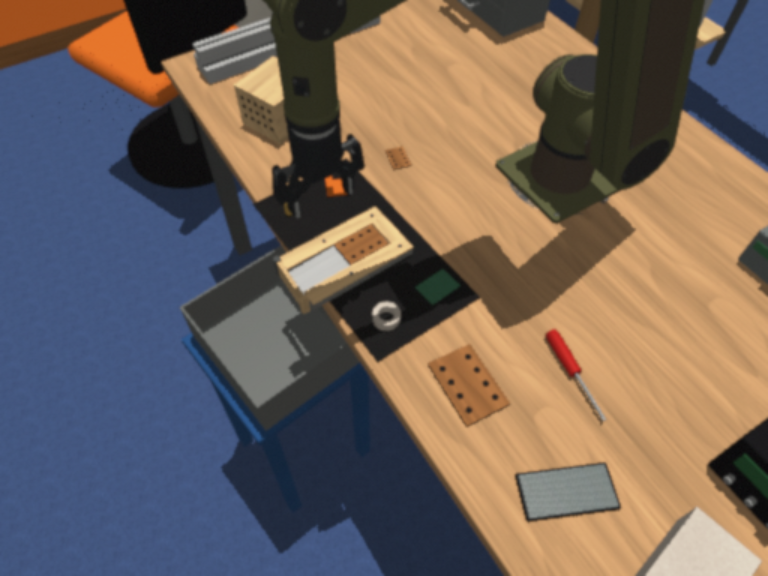

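View pics/side1.png

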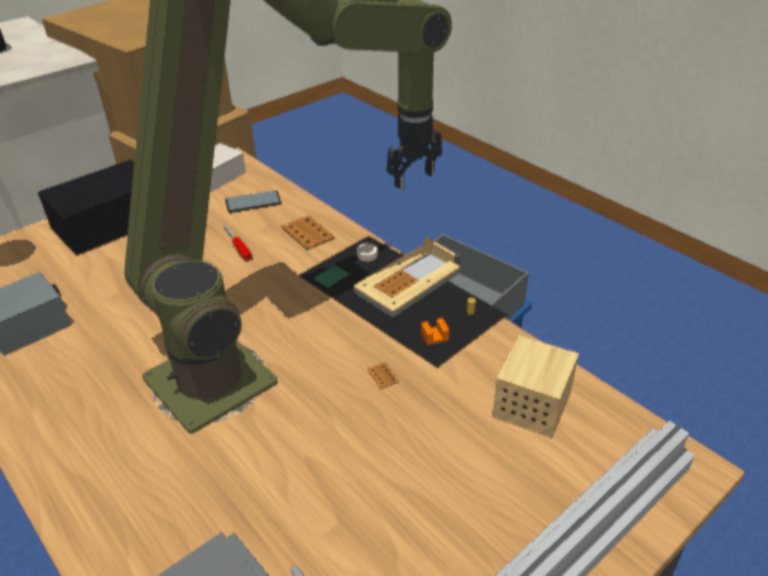

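The look-alikes in the scene picture (512-px coordinates) are the board in the jig channel (238,162), a large one (312,256) and a small one (266,105). The one in the jig is the middle-sized, so that is the offcut. The gate is shut at (203,198) to (186,177), and the bin is below it.

```bash
cat > h.py <<'E'
import numpy as np,cv2
from scipy.optimize import least_squares
def proj(p,X):
    E=p['extrinsics'];c=(np.atleast_2d(X)-E[:3,3])@E[:3,:3]
    q=np.c_[c[:,0],-c[:,1],-c[:,2]]@p['camera_matrix'].T
    return q[:,:2]/q[:,2:]
def plane(p,uv,z):
    d=np.linalg.inv(p['camera_matrix'])@[uv[0],uv[1],1];E=p['extrinsics']
    d=E[:3,:3]@[d[0],-d[1],-d[2]];o=E[:3,3];return o+d*(z-o[2])/d[2]
def jig2w(v,P):
    P=np.atleast_2d(P);c,s=np.cos(v[2]),np.sin(v[2])
    return np.c_[v[0]+c*P[:,0]-s*P[:,1],v[1]+s*P[:,0]+c*P[:,1],P[:,2]+3]
JP=dict(outlet=(115,0,26),gate_pin=(123,-48,29),gate_tip=(123,55,45),jig=(0,0,0))
E
python3 - <<'E'
from station import r
from h import *
obs=[];
for n in("scene","side","wrist"):
    p=r.camera(n)
    for q in JP:
        for d in r.landmark_of(p,q)[:1]:
            if d['conf']>.4: obs.append((n,q,p,d['uv'],d['conf']))
    print(n,'offcut',[(np.round(plane(p,d['uv'],23)).tolist(),d['conf']) for d in r.landmark_of(p,'offcut')])
    if n=='wrist':cv2.imwrite('pics/w1.png',cv2.resize(p['img'][...,::-1],(768,576)));W=p
f=lambda v:np.concatenate([(proj(p,jig2w(v,JP[q]))[0]-uv) for n,q,p,uv,c in obs])
s=least_squares(f,[700,-20,0],loss='soft_l1',f_scale=2,x_scale=[10,10,.1])
print(s.x)
for (n,q,p,uv,c),e in zip(obs,f(s.x).reshape(-1,2)):print(n,q,np.round(uv),round(c,2),e.round(1))
for q in('perfboard','tape','bracket','cell'):
    print(q,[(np.round(plane(W,d['uv'],0)).tolist(),round(d['conf'],2)) for d in r.landmark_of(W,q)][:2])
E
```

```text
scene offcut [([481.0, -56.0, 23.0], 0.7), ([277.0, -222.0, 23.0], 0.61), ([477.0, 315.0, 23.0], 0.6), ([526.0, 122.0, 23.0], 0.6)]
side offcut [([472.0, 271.0, 23.0], 0.67), ([481.0, -46.0, 23.0], 0.59), ([261.0, -255.0, 23.0], 0.48), ([624.0, -48.0, 23.0], 0.36)]
wrist offcut [([480.0, -43.0, 23.0], 0.63)]
[ 5.17939732e+02 -4.10639247e+01  5.37552385e-02]
scene outlet [196. 187.] 0.73 [-1.1 -0.8]
scene gate_pin [186. 174.] 0.93 [-2.3  1.9]
scene gate_tip [206. 197.] 0.61 [-4.3  0.3]
scene jig [234. 170.] 0.66 [-3.8  3.3]
side outlet [292. 171.] 0.78 [ 1.3 -0.9]
side gate_pin [303. 173.] 0.95 [1.  0.1]
side gate_tip [351. 270.] 0.62 [ -67.3 -111.3]
side jig [273. 188.] 0.59 [-2.2  0.9]
wrist outlet [307. 199.] 0.61 [ 0.4 -1. ]
wrist gate_pin [316. 238.] 0.92 [-1.7  0.7]
wrist gate_tip [319. 152.] 0.65 [-1.9  0.2]
perfboard [([397.0, 104.0, 0.0], 0.67)]
tape [([522.0, 114.0, 0.0], 0.91), ([557.0, -217.0, 0.0], 0.59)]
bracket [([434.0, -222.0, 0.0], 0.98)]
cell [([559.0, -219.0, 0.0], 0.72), ([634.0, -41.0, 0.0], 0.42)]
```

View pics/w1.png

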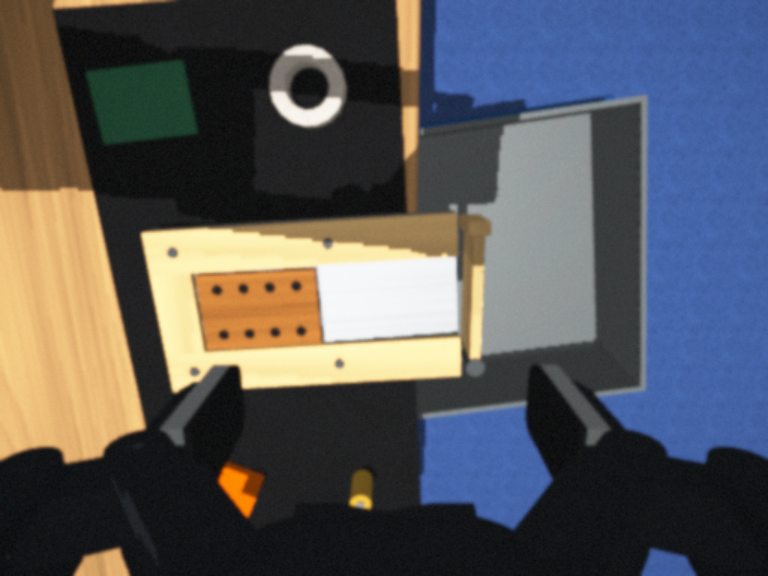

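The wrist view (768-px coordinates) shows the jig square on. The offcut, with its 2x4 holes, spans about (193,272) to (325,350) against the rear fence. The gate is shut at x≈475, with its free end at (475,225) and its pin at (475,368). Next I'll refine the jig pose from the rail corners.

Run:
```python
from station import r
from h import *
p=r.camera("wrist")
im=cv2.imread('pics/w1.png')
C=[((142,232),(-115,64,26)),((458,213),(115,64,26)),((462,378),(115,-64,26)),((475,368),(123,-48,45))]
f=lambda v:np.concatenate([proj(p,jig2w(v,P))[0]-np.array(u)/1.5 for u,P in C])
s=least_squares(f,[518,-41,.05],x_scale=[10,10,.1]);v=s.x;print(v,s.fun.round(1))
J=lambda w:np.c_[(w[0]-v[0])*np.cos(v[2])+(w[1]-v[1])*np.sin(v[2]),-(w[0]-v[0])*np.sin(v[2])+(w[1]-v[1])*np.cos(v[2])][0].round(1)
for u in((193,274),(316,266),(325,342),(206,350)):print('offcut corner jig',J(plane(p,np.array(u)/1.5,29)))
print('start world',jig2w(v,[(100,42,0),(-55,0,0)]),'TCP jig',J(r.sense()['position']))
for P in((-115,64,26),(115,64,26),(115,-64,26),(-115,-64,26),(123,55,45),(-85,32,26),(-85,-32,26)):
    cv2.circle(im,tuple(int(a) for a in proj(p,jig2w(v,P))[0]*1.5),3,(0,0,255),1)
cv2.imwrite('pics/w2.png',im[180:420,110:530])
```

```text
[ 5.17384358e+02 -4.26592614e+01  5.66973411e-02] [ 0.1  0.2  0.3  0.8 -0.7 -1.   0.2 -0.2]
offcut corner jig [-83.2  30.9]
offcut corner jig [ 8.9 31.8]
offcut corner jig [ 10.1 -28.8]
offcut corner jig [-83.2 -30.2]
start world [[614.84365928   4.93994731   3.        ]
 [462.47273588 -45.7759447    3.        ]] TCP jig [60.  39.3]
```

View pics/w2.png

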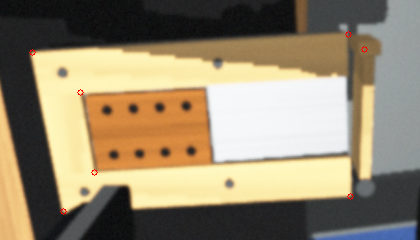

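The overlay fits the rails, fence corners and gate end to within about 1 px. The board in the jig measures about 91x61 mm, which confirms it as the offcut. Next: shut the fingers, align with the jig and go down inside the gate.

```bash
python3 -m creep '[{"claw":0,"spin":-3.2},{"z":2,"y":1},{"z":3,"y":1},{"z":3,"y":0.5},{"z":3},{"z":2},{"z":1},{},{},{},{}]' 30
cat >> h.py <<'E'
V=[517.38,-42.66,.0567]
def st():
    from station import r
    s=r.sense();w=s['position'];c,n=np.cos(V[2]),np.sin(V[2]);dx,dy=w[0]-V[0],w[1]-V[1]
    print('t%.2f jig x%.1f y%.1f z%.1f'%(s['t'],dx*c+dy*n,-dx*n+dy*c,w[2]-3),'F',s['ft_force'].round(1),'g',round(s['gripper_width'],1))
E
python3 -c 'from h import *;st()'
```

```text
t1.95 jig x60.0 y39.3 z194.7 F [-0.2  0.7  0.1] g 85.6schema error: expected keys x, y, z, spin, claw
```

```bash
python3 -m creep '[{"x":0,"y":0,"z":0,"spin":-3.2,"claw":0},{"x":0,"y":1,"z":2,"spin":0,"claw":0},{"x":0,"y":1,"z":3,"spin":0,"claw":0},{"x":0,"y":0.5,"z":3,"spin":0,"claw":0},{"x":0,"y":0,"z":3,"spin":0,"claw":0},{"x":0,"y":0,"z":2,"spin":0,"claw":0},{"x":0,"y":0,"z":1,"spin":0,"claw":0},{"x":0,"y":0,"z":0,"spin":0,"claw":0},{"x":0,"y":0,"z":0,"spin":0,"claw":0},{"x":0,"y":0,"z":0,"spin":0,"claw":0}]' 30; python3 -c 'from h import *;st()'
```

```text
t: 2.95
position: [601.3, 1.3, 59.2]
eef_rot: [2.157, 2.281, 0.003]
ft_force: [0.5, -0.3, 0.2]
gripper_width: -0.1
gripper_force: 0.0
t2.95 jig x86.2 y39.1 z56.2 F [ 0.5 -0.3  0.2] g -0.1
```

```bash
python3 -m creep '[{"x":0,"y":0,"z":1,"spin":0,"claw":0},{"x":0,"y":0,"z":1.2,"spin":0,"claw":0},{"x":0,"y":0.5,"z":0,"spin":0,"claw":0},{"x":0,"y":0.8,"z":0,"spin":0,"claw":0},{"x":0,"y":0.8,"z":0,"spin":0,"claw":0},{"x":0,"y":0.8,"z":0,"spin":0,"claw":0},{"x":0,"y":0.8,"z":0,"spin":0,"claw":0}]'; python3 -c 'from h import *;st()'
```

```text
t: 3.65
position: [638.3, 3.5, 36.0]
eef_rot: [2.158, 2.282, 0.001]
ft_force: [0.5, 0.0, 0.1]
gripper_width: 0.2
gripper_force: 0.0
t3.65 jig x123.3 y39.2 z33.0 F [0.5 0.  0.1] g 0.2
```

```bash
python3 -m creep '[{"x":0,"y":1.5,"z":0,"spin":0,"claw":0},{"x":-0.3,"y":1.5,"z":0,"spin":0,"claw":0},{"x":-0.7,"y":1.4,"z":0,"spin":0,"claw":0},{"x":-1,"y":1.2,"z":0,"spin":0,"claw":0},{"x":-1.2,"y":1,"z":0,"spin":0,"claw":0},{"x":-1.2,"y":0.6,"z":0,"spin":0,"claw":0},{"x":-1.2,"y":0.3,"z":0,"spin":0,"claw":0},{"x":-1.1,"y":0,"z":0,"spin":0,"claw":0},{"x":0,"y":0,"z":0,"spin":0,"claw":0}]'
python3 - <<'E'
from h import *;st()
from station import r
p=r.camera('scene');print([(d['uv'],d['conf']) for d in r.landmark_of(p,'gate_tip')])
for a in(1,1.2,1.4,1.6):print(a,proj(p,jig2w(V,(123+103*np.sin(a),-48+103*np.cos(a),45))))
cv2.imwrite('pics/s2.png',cv2.resize(p['img'][100:260,100:300,::-1],(750,600)))
E
```

```text
t: 4.55
position: [715.1, -61.4, 35.6]
eef_rot: [-2.161, -2.28, 0.001]
ft_force: [0.1, 0.0, -0.1]
gripper_width: 0.1
gripper_force: 0.0
t4.55 jig x196.4 y-29.9 z32.6 F [ 0.1  0.  -0.1] g 0.1
[([200.8, 197.6], 0.72)]
1 [[165.59645313 200.32553813]]
1.2 [[159.3316092  197.33985032]]
1.4 [[154.13200451 193.35127051]]
1.6 [[150.20654889 188.55525614]]
```

View pics/s2.png

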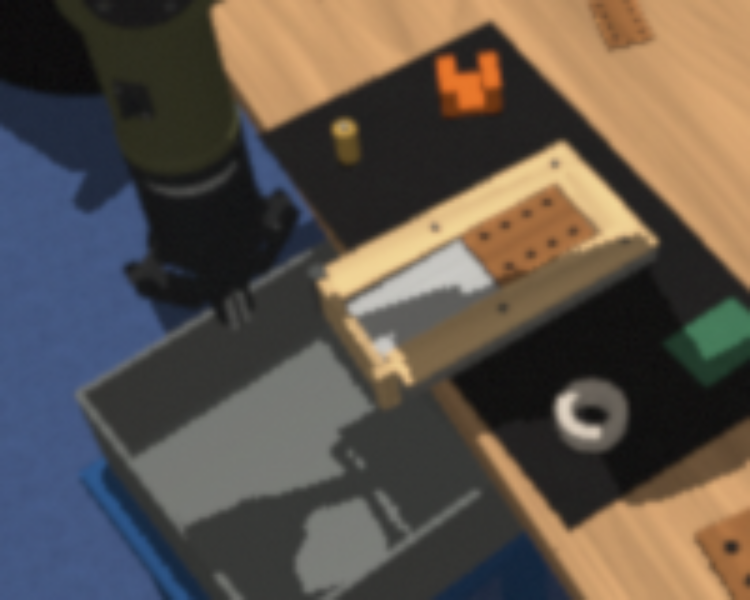

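The gate still looks shut, so the finger seems to have passed without moving it. I'll check the geometry with overlays.

Run:
```python
from h import *
from station import r
ims=[]
for n in('scene','side'):
    p=r.camera(n);im=cv2.resize(p['img'][...,::-1],None,fx=4,fy=4,interpolation=cv2.INTER_CUBIC)
    T=r.sense()['position']
    def dot(X,c):
        u=proj(p,X)[0]*4+2;cv2.circle(im,(int(u[0]),int(u[1])),4,c,1);return u
    for P in((115,64,26),(115,-64,26)):dot(jig2w(V,P),(0,0,255))
    for P in((119,60,45),(119,-48,45),(127,60,45)):dot(jig2w(V,P),(0,255,0))
    dot(T,(255,255,0));dot(jig2w(V,(119,60,26)),(255,0,255))
    dot(jig2w(V,(120+103,-45,45)),(0,255,255))
    u=dot(jig2w(V,(140,0,30)),(255,0,0));a,b=int(u[1])-280,int(u[0])-200
    ims.append(im[a:a+560,b:b+400])
cv2.imwrite('pics/o.png',np.hstack(ims))
print([(d['uv'],d['conf']) for d in r.landmark_of(p,'gate_tip')],[(d['uv'],d['conf']) for d in r.landmark_of(p,'gate_pin')])
```

```text
[([285.5, 162.1], 0.54), ([287.5, 226.6], 0.51)] [([302.4, 174.6], 0.79), ([282.4, 161.6], 0.55), ([263.8, 190.1], 0.22)]
```

View pics/o.png

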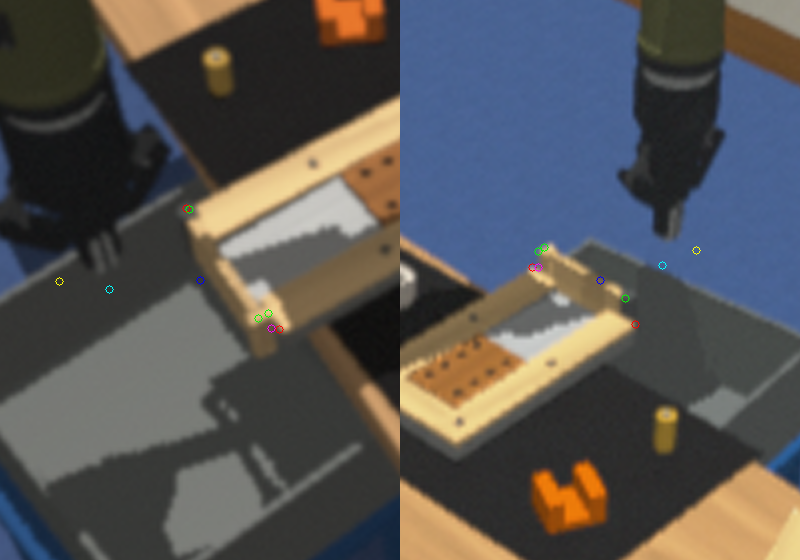

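Run:
```python
from h import *
from station import r
T=r.sense()['position']; ps=[r.camera('scene'),r.camera('side')]
off=[]
for p in ps:
    u=proj(p,jig2w(V,(140,0,30)))[0]*4+2;off.append((int(u[0])-200,int(u[1])-280))
for px in(((97,268),(268,236)),((110,272),(272,236)),((85,264),(262,238))):
    uv=[(np.array(q)+o-2)/4 for q,o in zip(px,off)]
    f=lambda X:np.concatenate([proj(p,X)[0]-u for p,u in zip(ps,uv)])
    s=least_squares(f,T);print(s.x-T,s.fun.round(1))
p=r.camera('wrist');cv2.imwrite('pics/w3.png',cv2.resize(p['img'][...,::-1],(768,576)));print(proj(p,T)[0]*1.5,proj(p,T+[0,0,25])[0]*1.5)
```

```text
[ 3.93203004  0.54555975 30.82232823] [-0.1 -0.  -0.2  0.1]
[ 0.49379906  2.88621018 28.2247116 ] [-1.7 -0.4 -2.3  0.7]
[ 6.21996481 -1.8568416  32.20675883] [ 1.6  0.4  2.2 -0.7]
[383.27533847 334.84488638] [383.06556029 361.0934799 ]
```

View pics/w3.png

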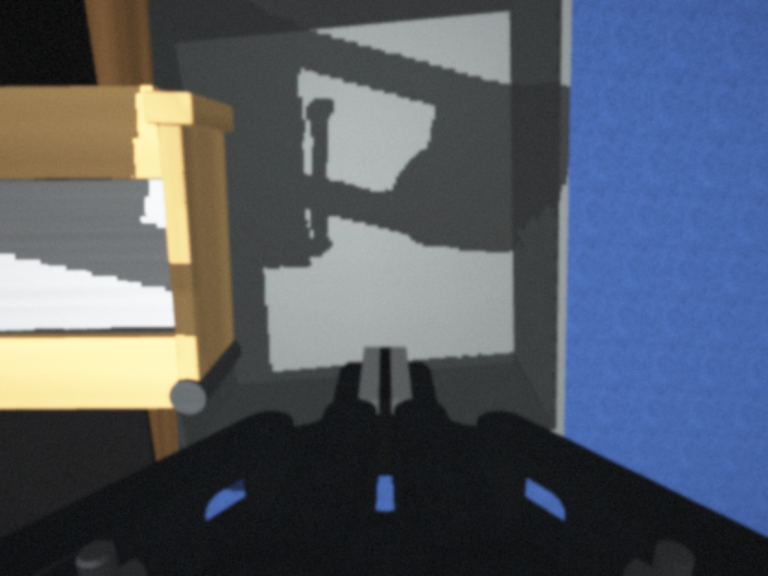

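The wrist view shows the finger pads ending around (385,347), about 28 mm above the reported TCP, so the fingers skimmed over the gate. I'll lift, go back over the rail and touch it lightly to calibrate the tip height.

```bash
python3 -m creep '[{"x":0,"y":0,"z":-2,"spin":0,"claw":0},{"x":0,"y":0,"z":-2,"spin":0,"claw":0},{"x":2.5,"y":-3.3,"z":0,"spin":0,"claw":0},{"x":2.5,"y":-3.3,"z":0,"spin":0,"claw":0},{"x":2.5,"y":-3.3,"z":0,"spin":0,"claw":0},{"x":0,"y":0,"z":2,"spin":0,"claw":0},{"x":0,"y":0,"z":2,"spin":0,"claw":0},{"x":0,"y":0,"z":0,"spin":0,"claw":0}]'; python3 -c 'from h import *;st()'; python3 -m creep '[{"x":0,"y":0,"z":0.3,"spin":0,"claw":0},{"x":0,"y":0,"z":0,"spin":0,"claw":0}]';python3 -m creep '[{"x":0,"y":0,"z":0.3,"spin":0,"claw":0},{"x":0,"y":0,"z":0,"spin":0,"claw":0}]'
```

```text
t: 5.8
position: [609.9, 10.8, 33.7]
eef_rot: [-2.155, -2.281, 0.005]
ft_force: [-0.1, -0.6, -1.1]
gripper_width: 0.2
gripper_force: 0.0
t5.80 jig x95.4 y48.1 z30.7 F [-0.1 -0.6 -1.1] g 0.2
t: 6.0
position: [613.3, 10.0, 33.2]
eef_rot: [2.158, 2.282, 0.001]
ft_force: [0.4, 0.1, 0.8]
gripper_width: 0.2
gripper_force: 0.0
t: 6.2
position: [612.9, 9.9, 30.0]
eef_rot: [2.159, 2.282, 0.001]
ft_force: [-0.6, 0.3, 0.5]
gripper_width: 0.2
gripper_force: 0.0
```

```bash
for i in 1; do python3 -m creep '[{"x":0,"y":0,"z":0.3,"spin":0,"claw":0},{"x":0,"y":0,"z":0,"spin":0,"claw":0}]' | grep -E "posi|ft"; done; python3 -m creep '[{"x":0,"y":0,"z":0.3,"spin":0,"claw":0},{"x":0,"y":0,"z":0,"spin":0,"claw":0}]' | grep -E "posi|ft"
```

```text
position: [612.4, 10.0, 26.5]
ft_force: [-0.4, -1.2, -0.2]
position: [612.2, 10.1, 23.3]
ft_force: [0.5, -0.1, -1.0]
```

```bash
python3 -m creep '[{"x":0,"y":0,"z":0.2,"spin":0,"claw":0},{"x":0,"y":0,"z":0,"spin":0,"claw":0}]' | grep -E "posi|ft"
```

```text
position: [612.3, 10.1, 21.4]
ft_force: [0.8, 0.7, -0.9]
```

```bash
python3 -m creep '[{"x":0,"y":0,"z":0.3,"spin":0,"claw":0},{"x":0,"y":0,"z":0,"spin":0,"claw":0}]' | grep -E "posi|ft"; python3 -m creep '[{"x":0,"y":0,"z":0.2,"spin":0,"claw":0},{"x":0,"y":0,"z":0,"spin":0,"claw":0}]' | grep -E "posi|ft"
```

```text
position: [612.2, 10.1, 18.3]
ft_force: [0.1, 0.1, -0.1]
position: [612.3, 10.1, 16.4]
ft_force: [-0.1, -0.2, -0.8]
```

```bash
python3 -m creep '[{"x":0,"y":0,"z":0.2,"spin":0,"claw":0},{"x":0,"y":0,"z":0,"spin":0,"claw":0}]' | grep -E "posi|ft"
python3 - <<'E'
from h import *
from station import r
p=r.camera('scene');im=cv2.resize(p['img'][...,::-1],None,fx=4,fy=4,interpolation=cv2.INTER_CUBIC)
T=r.sense()['position'];u=proj(p,T)[0]*4+2;a,b=max(0,int(u[1])-250),int(u[0])-200
for d in(0,10,20,30):
    q=proj(p,T+[0,0,d])[0]*4+2;cv2.circle(im,(int(q[0]),int(q[1])),3,(255,255,0),1)
p2=r.camera('side');i2=cv2.resize(p2['img'][...,::-1],None,fx=4,fy=4,interpolation=cv2.INTER_CUBIC)
u=proj(p2,T)[0]*4+2;c,d_=max(0,int(u[1])-250),int(u[0])-200
for d in(0,10,20,30):
    q=proj(p2,T+[0,0,d])[0]*4+2;cv2.circle(i2,(int(q[0]),int(q[1])),3,(255,255,0),1)
cv2.imwrite('pics/o2.png',np.hstack([im[a:a+450,b:b+400],i2[c:c+450,d_:d_+400]]))
E
```

```text
position: [612.3, 10.1, 14.4]
ft_force: [0.2, -0.4, 0.1]
```

View pics/o2.png

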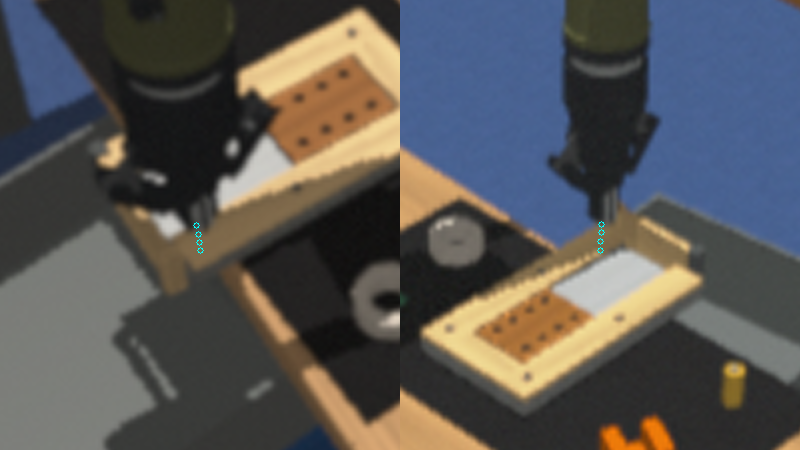

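In both views the finger tips end about 30 mm above the reported TCP. I'll keep descending to feel the rail.

```bash
python3 -m creep '[{"x":0,"y":0,"z":0.4,"spin":0,"claw":0},{"x":0,"y":0,"z":0.4,"spin":0,"claw":0},{"x":0,"y":0,"z":0,"spin":0,"claw":0}]' | grep -E "posi|ft"; python3 -m creep '[{"x":0,"y":0,"z":0.2,"spin":0,"claw":0},{"x":0,"y":0,"z":0,"spin":0,"claw":0}]' | grep -E "posi|ft"
```

```text
position: [611.8, 10.1, 5.9]
ft_force: [-0.4, -0.2, 0.3]
position: [612.3, 10.1, 4.4]
ft_force: [0.0, 0.2, 0.3]
```

```bash
python3 -m creep '[{"x":0,"y":0,"z":0.2,"spin":0,"claw":0},{"x":0,"y":0,"z":0,"spin":0,"claw":0}]' | grep -E "posi|ft"
```

```text
position: [612.3, 10.1, 2.5]
ft_force: [0.4, 0.6, -0.6]
```

```bash
python3 -m creep '[{"x":0,"y":0,"z":0.15,"spin":0,"claw":0},{"x":0,"y":0,"z":0,"spin":0,"claw":0}]' | grep -E "posi|ft"
```

```text
position: [612.4, 10.1, 1.0]
ft_force: [-0.1, 0.3, 0.2]
```

```bash
python3 -m creep '[{"x":-0.8,"y":0,"z":-0.5,"spin":0,"claw":0},{"x":0,"y":0.8,"z":0,"spin":0,"claw":0},{"x":0,"y":0.8,"z":0,"spin":0,"claw":0},{"x":0,"y":0.9,"z":0,"spin":0,"claw":0}]' | grep -E "posi|ft"
python3 - <<'E'
from h import *;st()
from station import r
p=r.camera('scene');print([(d['uv'],d['conf']) for d in r.landmark_of(p,'gate_tip')])
E
```

```text
position: [638.6, 3.2, 6.4]
ft_force: [-1.3, -1.2, 0.9]
t8.80 jig x123.6 y38.9 z3.4 F [-1.3 -1.2  0.9] g -0.3
[([197.8, 199.7], 0.63), ([383.5, 251.9], 0.45)]
```

Contact now, about -1.3 N. Swing it along the arc.

```bash
python3 -m creep '[{"x":0,"y":1.5,"z":0,"spin":0,"claw":0},{"x":-0.3,"y":1.5,"z":0,"spin":0,"claw":0},{"x":-0.7,"y":1.4,"z":0,"spin":0,"claw":0},{"x":-1,"y":1.2,"z":0,"spin":0,"claw":0},{"x":-1.2,"y":1,"z":0,"spin":0,"claw":0},{"x":-1.2,"y":0.6,"z":0,"spin":0,"claw":0},{"x":-1.2,"y":0.2,"z":0,"spin":0,"claw":0},{"x":-1.1,"y":0,"z":0,"spin":0,"claw":0},{"x":0,"y":0,"z":0,"spin":0,"claw":0}]'|grep ft
python3 - <<'E'
from h import *;st()
from station import r
p=r.camera('scene');print([(d['uv'],d['conf']) for d in r.landmark_of(p,'gate_tip')])
p=r.camera('side');print([(d['uv'],d['conf']) for d in r.landmark_of(p,'gate_tip')])
for a in(1.2,1.4,1.6):print(a,proj(p,jig2w(V,(123+103*np.sin(a),-48+103*np.cos(a),45))))
E
```

```text
ft_force: [0.1, -0.5, -0.2]
t9.80 jig x196.8 y-30.1 z3.3 F [ 0.1 -0.5 -0.2] g 0.0
[([153.4, 189.5], 0.63), ([258.0, 212.1], 0.58), ([195.6, 139.2], 0.49)]
[([322.9, 163.3], 0.71)]
1.2 [[313.64510879 155.52285509]]
1.4 [[318.61948243 157.00131796]]
1.6 [[323.09716469 159.00447448]]
```

```bash
python3 -m creep '[{"x":1.5,"y":0,"z":-1,"spin":0,"claw":0},{"x":0.5,"y":0,"z":-2,"spin":0,"claw":0},{"x":0.5,"y":-2,"z":-2,"spin":0,"claw":0},{"x":0.5,"y":-4,"z":0,"spin":0,"claw":0},{"x":0,"y":-4.3,"z":0,"spin":0,"claw":0},{"x":0,"y":-4.5,"z":0,"spin":0,"claw":0},{"x":0,"y":-4.5,"z":0,"spin":0,"claw":0},{"x":0,"y":-4,"z":0,"spin":0,"claw":0},{"x":0,"y":-2,"z":1,"spin":0,"claw":0},{"x":0,"y":0,"z":2,"spin":0,"claw":0},{"x":0,"y":0,"z":1,"spin":0,"claw":0},{"x":0,"y":0,"z":0,"spin":0,"claw":0}]'|grep ft; python3 -c 'from h import *;st()'
```

```text
ft_force: [0.2, 0.3, 0.5]
t11.20 jig x-56.4 y3.3 z12.8 F [0.2 0.3 0.5] g 0.0
```

```bash
python3 -m creep '[{"x":-0.3,"y":0,"z":0.4,"spin":0,"claw":0},{"x":0,"y":0,"z":0.5,"spin":0,"claw":0},{"x":0,"y":0,"z":0.4,"spin":0,"claw":0},{"x":0,"y":0,"z":0,"spin":0,"claw":0},{"x":0,"y":0,"z":0,"spin":0,"claw":0}]'|grep ft; python3 -c 'from h import *;st()';python3 -m creep '[{"x":0,"y":0,"z":0.07,"spin":0,"claw":0},{"x":0,"y":0,"z":0,"spin":0,"claw":0}]'|grep -E "ft|pos"
```

```text
ft_force: [0.4, -0.2, 0.9]
t11.70 jig x-56.1 y-0.6 z0.1 F [ 0.4 -0.2  0.9] g 0.0
position: [461.5, -46.5, 2.6]
ft_force: [-0.3, 0.9, -0.4]
```

```bash
python3 -m creep '[{"x":0,"y":0,"z":0.07,"spin":0,"claw":0},{"x":0,"y":0,"z":0,"spin":0,"claw":0}]'|grep -E "ft|pos"
```

```text
position: [461.4, -46.5, 1.8]
ft_force: [-0.5, 0.6, 0.1]
```

```bash
python3 -m creep '[{"x":0,"y":0,"z":0.07,"spin":0,"claw":0},{"x":0,"y":0,"z":0,"spin":0,"claw":0}]'|grep -E "ft|pos"
```

```text
position: [461.4, -46.4, 1.1]
ft_force: [0.5, -0.8, 0.4]
```

```bash
python3 -m creep '[{"x":0,"y":0,"z":0.05,"spin":0,"claw":0},{"x":0,"y":0,"z":0,"spin":0,"claw":0}]'|grep -E "ft|pos";python3 -m creep '[{"x":0,"y":0,"z":0.05,"spin":0,"claw":0},{"x":0,"y":0,"z":0,"spin":0,"claw":0}]'|grep -E "ft|pos"
```

```text
position: [461.4, -46.4, 0.5]
ft_force: [-0.4, 0.8, 0.4]
position: [461.4, -46.4, 0.0]
ft_force: [-0.2, -0.2, -0.3]
```

```bash
python3 -m creep '[{"x":0,"y":0,"z":0.05,"spin":0,"claw":0},{"x":0,"y":0,"z":0,"spin":0,"claw":0}]'|grep -E "ft|pos"
```

```text
position: [461.4, -46.4, -0.4]
ft_force: [1.2, -0.3, -0.6]
```

```bash
python3 -m creep '[{"x":0,"y":0,"z":0.05,"spin":0,"claw":0},{"x":0,"y":0,"z":0,"spin":0,"claw":0}]'|grep -E "ft|pos"
```

```text
position: [461.4, -46.4, -1.0]
ft_force: [0.3, -0.3, -0.0]
```

```bash
python3 -m creep '[{"x":0,"y":0,"z":0.05,"spin":0,"claw":0},{"x":0,"y":0,"z":0,"spin":0,"claw":0}]'|grep -E "ft|pos";python3 -m creep '[{"x":0,"y":0,"z":0.05,"spin":0,"claw":0},{"x":0,"y":0,"z":0,"spin":0,"claw":0}]'|grep -E "ft|pos"
```

```text
position: [461.4, -46.4, -1.5]
ft_force: [0.0, -0.4, 0.2]
position: [461.3, -46.4, -2.0]
ft_force: [0.5, -0.2, -0.3]
```

```bash
python3 -m creep '[{"x":0,"y":0,"z":0.05,"spin":0,"claw":0},{"x":0,"y":0,"z":0,"spin":0,"claw":0}]'|grep -E "ft|pos";python3 -m creep '[{"x":0,"y":0,"z":0.05,"spin":0,"claw":0},{"x":0,"y":0,"z":0,"spin":0,"claw":0}]'|grep -E "ft|pos"
```

```text
position: [461.4, -46.4, -2.5]
ft_force: [0.3, -0.3, 0.4]
position: [461.4, -46.4, -2.9]
ft_force: [-0.5, 0.7, -0.4]
```

```bash
python3 -m creep '[{"x":0,"y":0,"z":0.05,"spin":0,"claw":0},{"x":0,"y":0,"z":0,"spin":0,"claw":0}]'|grep -E "ft|pos";python3 -m creep '[{"x":0,"y":0,"z":0.05,"spin":0,"claw":0},{"x":0,"y":0,"z":0,"spin":0,"claw":0}]'|grep -E "ft|pos"
```

```text
position: [461.4, -46.4, -3.5]
ft_force: [-0.3, -0.0, 0.3]
position: [461.4, -46.4, -3.9]
ft_force: [-0.5, 0.1, 0.2]
```

```bash
python3 -m creep '[{"x":0,"y":0,"z":0.05,"spin":0,"claw":0},{"x":0,"y":0,"z":0,"spin":0,"claw":0}]'|grep -E "ft|pos";python3 -m creep '[{"x":0,"y":0,"z":0.05,"spin":0,"claw":0},{"x":0,"y":0,"z":0,"spin":0,"claw":0}]'|grep -E "ft|pos"
```

```text
position: [461.4, -46.4, -4.5]
ft_force: [0.2, -0.2, 0.1]
position: [461.4, -46.5, -4.8]
ft_force: [-1.1, -0.1, 2.8]
```

Contact at TCP z ≈ -4.7. Press to about 8 N.

```bash
python3 -m creep '[{"x":0,"y":0,"z":0.04,"spin":0,"claw":0},{"x":0,"y":0,"z":0,"spin":0,"claw":0}]'|grep -E "ft|pos"
```

```text
position: [461.5, -46.5, -5.0]
ft_force: [-0.6, 0.3, 6.0]
```

```bash
python3 -m creep '[{"x":0,"y":0,"z":0.02,"spin":0,"claw":0},{"x":0,"y":0.3,"z":0,"spin":0,"claw":0},{"x":0,"y":0.4,"z":0,"spin":0,"claw":0},{"x":0,"y":0.3,"z":0,"spin":0,"claw":0},{"x":0,"y":0,"z":0,"spin":0,"claw":0}]'|grep -E "ft|pos";  python3 - <<'E'
from h import *;st()
from station import r
for n in('scene','side'):
    p=r.camera(n)
    for d in r.regions_of(p,'offcut'):
        ys,xs=np.nonzero(d['region']);w=plane(p,(xs.mean(),ys.mean()),29)
        print(n,d['conf'],w.round(),len(xs))
E
```

```text
position: [467.8, -45.5, -5.5]
ft_force: [-6.1, -0.4, 12.2]
t15.40 jig x-49.7 y-0.0 z-8.5 F [-6.1 -0.4 12.2] g 0.1
scene 0.9 [481. 314.  29.] 1599
scene 0.84 [493. -37.  29.] 413
scene 0.44 [ 289. -206.   29.] 183
side 0.76 [ 256. -253.   29.] 197
side 0.6 [483. -53.  29.] 215
side 0.56 [451. 266.  29.] 462
```

```bash
python3 -m creep '[{"x":0,"y":0.2,"z":-0.03,"spin":0,"claw":0},{"x":0,"y":0.3,"z":0,"spin":0,"claw":0},{"x":0,"y":0.3,"z":0,"spin":0,"claw":0},{"x":0,"y":0.3,"z":0,"spin":0,"claw":0}]'|grep -E "ft|pos";  python3 - <<'E'
from h import *;st()
from station import r
p=r.camera('side');cv2.imwrite('pics/s5.png',cv2.resize(p['img'][140:240,200:340,::-1],None,fx=5,fy=5,interpolation=cv2.INTER_CUBIC))
for P in((-83,0,26),(7,0,26),(-63,0,26),(27,0,26)): print(P,(proj(p,jig2w(V,P))[0]-[200,140])*5)
E
```

```text
position: [478.9, -44.9, -5.3]
ft_force: [-6.0, -1.2, 9.4]
t16.00 jig x-38.6 y-0.0 z-8.3 F [-6.  -1.2  9.4] g 0.0
(-83, 0, 26) [273.57624304 268.83131421]
(7, 0, 26) [363.52193334 212.75905305]
(-63, 0, 26) [294.02611301 256.08283848]
(27, 0, 26) [382.80490778 200.73802152]
```

View pics/s5.png

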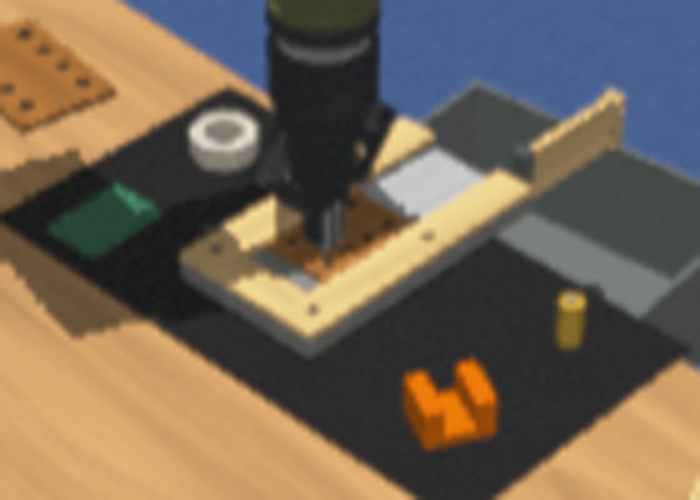

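The side view shows the gate open (free end at (615,100)) and a grey gap behind the board at (285,275), so the board follows the finger. Carry on.

```bash
python3 -m creep '[{"x":0,"y":0.4,"z":0,"spin":0,"claw":0},{"x":0,"y":0.4,"z":0,"spin":0,"claw":0},{"x":0,"y":0.4,"z":0,"spin":0,"claw":0},{"x":0,"y":0.3,"z":0,"spin":0,"claw":0}]'|grep ft;  python3 -c 'from h import *;st()'
```

```text
ft_force: [-6.0, -0.5, 8.4]
t16.45 jig x-23.3 y-0.1 z-8.2 F [-6.  -0.5  8.4] g -0.2
```

```bash
python3 -m creep '[{"x":0,"y":0.4,"z":0,"spin":0,"claw":0},{"x":0,"y":0.4,"z":0,"spin":0,"claw":0},{"x":0,"y":0.3,"z":0,"spin":0,"claw":0}]'|grep ft;  python3 -c 'from h import *;st()'
```

```text
ft_force: [-5.2, -0.8, 8.6]
t16.75 jig x-12.3 y-0.2 z-8.2 F [-5.2 -0.8  8.6] g -0.5
```

```bash
python3 -m creep '[{"x":0,"y":0.4,"z":0,"spin":0,"claw":0},{"x":0,"y":0.4,"z":0,"spin":0,"claw":0}]'|grep ft;  python3 -c 'from h import *;st()'
```

```text
ft_force: [-5.9, 0.3, 8.7]
t16.95 jig x-4.5 y-0.1 z-8.3 F [-5.9  0.3  8.7] g -0.2
```

```bash
python3 -m creep '[{"x":0,"y":0.3,"z":0,"spin":0,"claw":0},{"x":0,"y":0.3,"z":0,"spin":0,"claw":0}]'|grep ft;  python3 -c 'from h import *;st()'
```

```text
ft_force: [-5.2, -0.0, 9.0]
t17.15 jig x1.7 y-0.2 z-8.2 F [-5.2 -0.   9. ] g -0.1
```

```bash
python3 -m creep '[{"x":0,"y":0.2,"z":0,"spin":0,"claw":0},{"x":0,"y":0.3,"z":0,"spin":0,"claw":0}]'|grep ft;  python3 -c 'from h import *;st()'
```

```text
ft_force: [-6.7, -1.4, 8.9]
t17.35 jig x6.5 y-0.2 z-8.2 F [-6.7 -1.4  8.9] g 0.2
```

```bash
python3 -m creep '[{"x":0,"y":0.2,"z":0,"spin":0,"claw":0},{"x":0,"y":0.2,"z":0,"spin":0,"claw":0}]'|grep ft;  python3 -c 'from h import *;st()'
```

```text
ft_force: [-4.1, -0.3, 7.1]
t17.55 jig x11.1 y-0.3 z-8.1 F [-4.1 -0.3  7.1] g 0.0
```

```bash
python3 -m creep '[{"x":0,"y":0.2,"z":0,"spin":0,"claw":0},{"x":0,"y":0.2,"z":0,"spin":0,"claw":0}]'|grep ft;  python3 -c 'from h import *;st()'
```

```text
ft_force: [-3.8, 0.5, 5.8]
t17.75 jig x15.7 y-0.4 z-8.2 F [-3.8  0.5  5.8] g -0.2
```

```bash
python3 -m creep '[{"x":0,"y":0.2,"z":0.03,"spin":0,"claw":0},{"x":0,"y":0.2,"z":0.02,"spin":0,"claw":0}]'|grep ft;  python3 -c 'from h import *;st()'
```

```text
ft_force: [-3.9, -0.4, 8.0]
t17.95 jig x19.4 y-0.4 z-8.6 F [-3.9 -0.4  8. ] g 0.1
```

```bash
python3 -m creep '[{"x":0,"y":0.2,"z":0.02,"spin":0,"claw":0},{"x":0,"y":0.2,"z":0.02,"spin":0,"claw":0}]'|grep ft;  python3 -c 'from h import *;st()'
```

```text
ft_force: [-6.0, -0.3, 9.4]
t18.15 jig x23.0 y-0.3 z-9.0 F [-6.  -0.3  9.4] g 0.1
```

```bash
python3 -m creep '[{"x":0,"y":0.3,"z":0.02,"spin":0,"claw":0},{"x":0,"y":0.3,"z":0.02,"spin":0,"claw":0}]'|grep ft;  python3 -c 'from h import *;st()'
```

```text
ft_force: [-5.6, 0.1, 9.6]
t18.35 jig x28.8 y-0.3 z-9.3 F [-5.6  0.1  9.6] g 0.0
```

```bash
python3 -m creep '[{"x":0,"y":0.3,"z":0.02,"spin":0,"claw":0},{"x":0,"y":0.3,"z":0.02,"spin":0,"claw":0}]'|grep ft;  python3 -c 'from h import *;st()'
```

```text
ft_force: [-5.8, 0.6, 10.7]
t18.55 jig x34.8 y-0.3 z-9.7 F [-5.8  0.6 10.7] g -0.1
```

```bash
python3 -m creep '[{"x":0,"y":0.3,"z":0,"spin":0,"claw":0},{"x":0,"y":0.3,"z":0.01,"spin":0,"claw":0}]'|grep ft;  python3 -c 'from h import *;st()'
```

```text
ft_force: [-5.1, -0.5, 7.6]
t18.75 jig x41.3 y-0.4 z-9.8 F [-5.1 -0.5  7.6] g -0.0
```

```bash
python3 -m creep '[{"x":0,"y":0.3,"z":0.01,"spin":0,"claw":0},{"x":0,"y":0.3,"z":0.02,"spin":0,"claw":0}]'|grep ft;  python3 -c 'from h import *;st()'
```

```text
ft_force: [-5.2, 0.4, 7.5]
t18.95 jig x47.5 y-0.4 z-10.2 F [-5.2  0.4  7.5] g 0.1
```

```bash
python3 -m creep '[{"x":0,"y":0.3,"z":0.02,"spin":0,"claw":0},{"x":0,"y":0.3,"z":0.01,"spin":0,"claw":0},{"x":0,"y":0.3,"z":0.02,"spin":0,"claw":0}]'|grep ft;  python3 -c 'from h import *;st()'
```

```text
ft_force: [-4.2, -0.3, 7.8]
t19.25 jig x56.5 y-0.5 z-10.6 F [-4.2 -0.3  7.8] g 0.0
```

```bash
python3 -m creep '[{"x":0,"y":0.3,"z":0.01,"spin":0,"claw":0},{"x":0,"y":0.3,"z":0.02,"spin":0,"claw":0},{"x":0,"y":0.3,"z":0.02,"spin":0,"claw":0}]'|grep ft;  python3 -c 'from h import *;st()'
```

```text
ft_force: [-4.0, 0.1, 8.0]
t19.55 jig x65.6 y-0.5 z-11.1 F [-4.   0.1  8. ] g -0.4
```

```bash
python3 -m creep '[{"x":0,"y":0.3,"z":0.02,"spin":0,"claw":0},{"x":0,"y":0.3,"z":0.01,"spin":0,"claw":0},{"x":0,"y":0.3,"z":0.02,"spin":0,"claw":0}]'|grep ft;  python3 -c 'from h import *;st()'
```

```text
ft_force: [-4.0, -0.5, 7.7]
t19.85 jig x74.7 y-0.5 z-11.6 F [-4.  -0.5  7.7] g -0.2
```

```bash
python3 -m creep '[{"x":0,"y":0.3,"z":0.01,"spin":0,"claw":0},{"x":0,"y":0.3,"z":0.02,"spin":0,"claw":0},{"x":0,"y":0.3,"z":0.02,"spin":0,"claw":0}]'|grep ft;  python3 -c 'from h import *;st()'
```

```text
ft_force: [-4.6, -0.4, 7.7]
t20.15 jig x83.8 y-0.5 z-12.1 F [-4.6 -0.4  7.7] g 0.0
```

```bash
python3 -m creep '[{"x":0,"y":0.3,"z":0.01,"spin":0,"claw":0},{"x":0,"y":0.3,"z":0.02,"spin":0,"claw":0},{"x":0,"y":0.3,"z":0.02,"spin":0,"claw":0}]'|grep ft;  python3 - <<'E'
from h import *;st()
from station import r
p=r.camera('scene')
for d in r.regions_of(p,'offcut'):
    ys,xs=np.nonzero(d['region']);print(d['conf'],plane(p,(xs.mean(),ys.mean()),24).round(),len(xs),xs.min(),xs.max(),ys.min(),ys.max())
print(proj(p,jig2w(V,[(60,0,24),(105,0,22),(150,0,20),(115,32,26)])).round())
E
```

```text
ft_force: [-4.0, 0.2, 6.9]
t20.45 jig x92.8 y-0.5 z-12.6 F [-4.   0.2  6.9] g -0.0
0.89 [635. -28.  24.] 450 179 215 177 202
0.67 [479. 310.  24.] 1598 286 338 230 283
0.58 [ 285. -213.   24.] 176 257 272 98 112
[[212. 178.]
 [198. 185.]
 [185. 193.]
 [201. 194.]]
```

```bash
python3 -m creep '[{"x":0,"y":0.3,"z":0.02,"spin":0,"claw":0},{"x":0,"y":0.3,"z":0.02,"spin":0,"claw":0}]'|grep ft;  python3 -c 'from h import *;st()'
```

```text
ft_force: [-4.6, 0.0, 6.8]
t20.75 jig x98.6 y-0.5 z-13.0 F [-4.6  0.   6.8] g 0.1
```

```bash
python3 -m creep '[{"x":0,"y":0.3,"z":0.02,"spin":0,"claw":0},{"x":0,"y":0.3,"z":0.02,"spin":0,"claw":0},{"x":0,"y":0.3,"z":0.01,"spin":0,"claw":0}]'|grep ft;  python3 - <<'E'
from h import *;st()
from station import r
p=r.camera('scene')
for d in r.regions_of(p,'offcut')[:2]:
    ys,xs=np.nonzero(d['region']);print(d['conf'],plane(p,(xs.mean(),ys.mean()),24).round(),len(xs),xs.min(),xs.max(),ys.min(),ys.max())
E
```

```text
ft_force: [-4.5, -0.9, 6.9]
t21.05 jig x107.7 y-0.6 z-13.5 F [-4.5 -0.9  6.9] g 0.0
0.79 [651. -26.  24.] 439 175 210 180 205
0.68 [479. 311.  24.] 1566 286 339 230 283
```

```bash
python3 -m creep '[{"x":0,"y":0.2,"z":0.01,"spin":0,"claw":0},{"x":0,"y":0.2,"z":0.01,"spin":0,"claw":0},{"x":0,"y":0,"z":0,"spin":0,"claw":0}]'|grep ft;  python3 -c 'from h import *;st()'; python3 -m creep '[{"x":0,"y":0,"z":-0.5,"spin":0,"claw":0},{"x":0,"y":0,"z":-2,"spin":0,"claw":0},{"x":0,"y":0,"z":-3,"spin":0,"claw":0},{"x":0,"y":-1,"z":-3,"spin":0,"claw":0},{"x":0,"y":-2,"z":-3,"spin":0,"claw":0},{"x":0,"y":-3,"z":-2,"spin":0,"claw":0},{"x":0,"y":-2,"z":-2,"spin":0,"claw":0},{"x":0,"y":0,"z":0,"spin":0,"claw":0},{"x":0,"y":0,"z":0,"spin":0,"claw":0},{"x":0,"y":0,"z":0,"spin":0,"claw":0}]'|grep ft
python3 - <<'E'
from h import *;st()
from station import r
p=r.camera('wrist');cv2.imwrite('pics/w9.png',cv2.resize(p['img'][...,::-1],(640,480)))
p=r.camera('scene')
for d in r.regions_of(p,'offcut'):
    ys,xs=np.nonzero(d['region']);print(d['conf'],len(xs),xs.mean(),ys.mean(),plane(p,(xs.mean(),ys.mean()),-160).round())
for q in('perfboard','tape','bracket','cell'):print(q,[(plane(p,d['uv'],3)).round() for d in r.landmark_of(p,q)[:1]])
E
```

```text
ft_force: [-4.8, 0.4, 6.4]
t21.45 jig x112.4 y-0.6 z-13.6 F [-4.8  0.4  6.4] g -0.0
ft_force: [-0.5, 0.3, -0.4]
t22.45 jig x34.5 y-0.7 z140.4 F [-0.5  0.3 -0.4] g 0.0
0.93 1683 312.16815210932856 256.2792632204397 [ 406.  251. -160.]
0.87 447 180.36912751677852 229.05592841163312 [ 704.  -43. -160.]
0.63 136 265.0882352941176 105.13970588235294 [ 176. -369. -160.]
perfboard [array([401., 105.,   3.])]
tape [array([516., 127.,   3.])]
bracket [array([ 428., -214.,    3.])]
cell [array([ 551., -212.,    3.])]
```

View pics/w9.png

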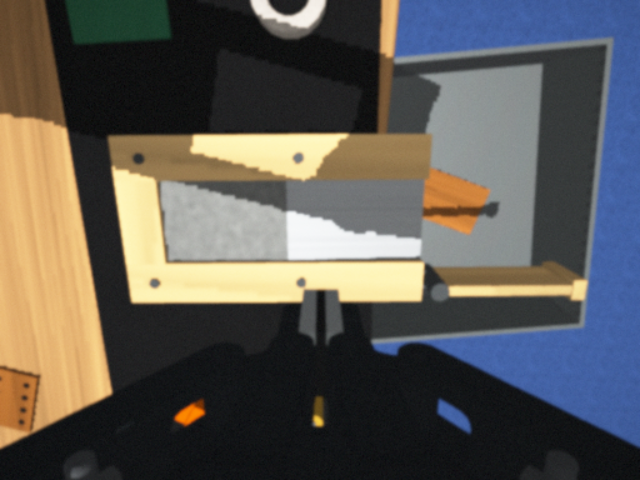

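The last view shows the channel empty, the gate open and the offcut lying in the bin at (455,200). The other things are where they were. Handing in.

```bash
python3 -c 'from station import r;print(r.hand_in())'
```

```text
the job is handed in; nothing more can be done
None
```

The gate is open, and the offcut slid out under a fingertip press of at most about 12 N at any reading and dropped into the bin. The four things beside the jig are still where they were, and the job is handed in at about 22.5 s.

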